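Balance-check the mini-centrifuge rotors

TASK

Sort the mini-centrifuge rotors in the storage tray by balance on the knife-edge balancer: a rotor seated gently in its cradle and let go either leaves the beam level or tips it, and since a heavy side that lies along the knife edge does not show, each has to be tried once more a quarter turn on. Stand every balanced rotor upright in the low steel tray and put every rotor that tips the beam in either position into the white reject bin, so that the balancer ends empty; leave the mortar and the powder jar where they are.

Things in the scene. Friction and masses are not known exactly. Their poses are not given: they have to be found in the camera images.
- rotor_a: rotor, 0.12 kg, all alike outside: foot 40 mm across, 8 mm high; body 56 mm across, rim 10 to 16 mm up; top slopes up to a 24 mm shoulder at 24 mm; upright round hub 16 mm across from 24 to 48 mm, the only grip while in its pocket. Origin: underside centre, z along the hub. In some the centre of mass lies about 6 mm off the axis, in an unseen, unknown direction; the name tells nothing. May be absent
- rotor_b: another rotor, outside the same as rotor_a in every way (origin, sizes, hub); may be absent
- rotor_c: another rotor, outside the same as rotor_a in every way (origin, sizes, hub); may be absent
- rotor_d: another rotor, outside the same as rotor_a in every way (origin, sizes, hub); may be absent
- rotor_e: another rotor, outside the same as rotor_a in every way (origin, sizes, hub); may be absent
- rotor_f: another rotor, outside the same as rotor_a in every way (origin, sizes, hub); may be absent
- storage_tray: fixed grey plastic block, 216 (x) x 148 (y) x 26 mm high; origin: underside centre. 3 x 2 round pockets 59 mm across, 20 mm deep (floor 6 mm above the bench), at x = -68, 0, 68 and y = -34, 34 mm, hold the rotors at any turn, with 1.5 mm clearance all round: rims lie below the tray's top, hubs stand 28 mm above it; lift straight up
- balancer: fixed knife-edge balancer. Grey base 90 (x) x 110 (y) x 14 mm; two posts at x = -40 and 40 mm, 60 mm high, carry the knife edge, which runs along the balancer's x axis 62 mm above the bench. Origin: underside centre. On its +x side a pointer hangs before a white scale plate
- seat (a point): floor centre of the cradle's round recess, 66 mm above the bench when level: a steel plate 66 x 66 mm with a recess 41.6 mm across and 5 mm deep, mouth chamfered 1.5 mm, that takes a rotor's 40 mm foot. A 180 mm beam with brass nuts runs out to both sides of it, along the balancer's y axis
- cradle (a joint): tilt about the knife edge (rad): 0 level, positive: +y end up; stops at -0.12, 0.12. Empty it levels itself; settles in 1.5 s. A balanced rotor, let go, leaves it within 0.03 of level; a heavy side across the edge tips it to the stop, at 45 degrees to 0.08 or more, along the edge not at all: so two trials a quarter turn apart. Never press or strike it with over 40 N
- pass_tray: low loose steel tray for balanced rotors, 230 (x) x 90 (y) x 16 mm high, walls 3 mm, floor 4 mm thick with its dark rubber mat; three rotors stand in a row along its x, 70 mm apart. Origin: underside centre. About 0.6 kg; it may get shifted
- reject_bin: loose white plastic open bin for rejects, 140 x 140 x 50 mm high, walls and floor 4 mm; four rotors fit, two by two, 64 mm apart. Origin: underside centre. About 0.5 kg; it may get shifted
- mortar: bystander: white mortar, 96 mm across, 55 mm high, its pestle reaching about 100 mm, at the right; origin: underside centre
- powder_jar: bystander: white jar, 64 mm across, 85 mm high, left of the storage tray; origin: underside centre
Mind the look-alikes: they are no part of the job. What is shaped like the rotor_e but blue is not meant.

How it is judged:
By the outcome, as a careful person would: the job done as asked, in the order asked, and still so for the second after the job is handed in, with the robot touching nothing.
Of rotor_a, rotor_b, rotor_c, rotor_d, rotor_e, rotor_f only 3 to 4 are there at a start; the rules pass over those that are not, and their reading is None.
At some moment in a run one of pass_tray, reject_bin may be knocked a few centimetres aside while the robot is not near it.
Once in a run the grip may slacken for a moment while it holds something.
It also fails if it takes over 210 s, if anything falls off the work surface, if the arm or the gripper's body presses on something with over 40 N, if the wrist force passes 120 N, or if a joint passes its speed limit or range.

ROBOT

A 6-joint arm with a two-finger parallel gripper is mounted at the origin on the work surface. World frame = base frame: x ahead of the robot, y to its left, z up, the work surface at z = 0. Lengths are in m, angles in rad, forces in N, time in s.
With the tool pointing down it reaches from about 0.375 to 0.9 m from the base axis. Payload 3.1 kg.
Tool frame: the origin (TCP) lies at the centre of the arm's flange, where the gripper is bolted on; the fingertips stand 182 mm ahead of it and the grasp point (between the pads) lies 164 mm ahead of it; z points along the fingers, y is the line along which they close (so a half turn about z gives the same grasp; the last joint's range is limited). The gripper opens to 87 mm and grips with 3 to 60 N. Pads are 19 mm wide; open, the fingers measure 117 mm over their backs; the gripper's body (75 mm by 190 mm) begins 51 mm behind the grasp point.
Start: joints at [1.079, 0.527, 1.433, -0, 1.181, -0.178], TCP at [0.193, 0.594, 0.405] pointing down, gripper open.
Joint ranges: [-3.08, 3.08], [-0.75, 2.2], [0.22, 2.44], [-1.43, 4.57], [0, 2.65], [-2.85, 2.85]. Speed limits (rad/s): [2.79, 2.79, 3.14, 3.14, 3.14, 3.14].

INTERFACE

Orientations are given as a unit quaternion [x, y, z, w].
In Python, from rig import * gives the robot as it stands.
- The arm moves only by the tool move_arm, never from a script. Its argument "commands" is a list that holds one entry, the list of rows, each a list of 6 numbers: the shift along the tool's x, y, z in units of 40 mm (1.0 is 40 mm), then the turn, a rotation vector about the tool's x, y, z in rad. A call has 1 to 12 rows; each row is the pose to reach, as a shift and turn from the pose commanded when the call began, along the tool's axes at that moment; what a row does not reach only later rows make up. A row lasts 1/8 s, in which the tool goes at most 62.5 mm and 10.7 degrees, less where a joint would pass 70% of its speed; a pose out of reach is approached as far as the arm can. A call with a gripper value outside its range is refused whole. "claw" is the closure, from -1 (fully open) to 1 (shut), so that 0 is half open, set as the call begins (left out, the last holds). The fingers move at their own pace and stop on an object; "squeeze" is the grip in N (left out, the last holds). Time passes only in rows, so rows that repeat a pose let the fingers close. It gives the time, the measured TCP pose, the force, the opening and the grip force at its end, in the units of the state.
- get_obs(): the state, without advancing time (a new reading comes with each control period).
- camera(name): name is "scene" or "top" or "wrist"; returns a dict with "pixels" (400x640x3 uint8, blue, green, red), "range_z" (400x640 float32, m along the optical axis (not along the pixel's ray), 0 where there is no reading), "camera_matrix" (3x3 intrinsics, pixels), "extrinsics" (4x4, takes a point from world to camera coordinates). Camera axes: x right, y up, looking along -z (the intrinsics and any distortion apply to the point x, -y, -z); pixel columns grow to the right and rows downward; lengths in m; the calibration is good to about 2 mm. A picture is of the moment at which its call begins.
- hand_in(): hands the job in; it is judged then, once.
The state is a dict: "time": time; "q": joint angles; "joint_velocities": joint speeds; "joint_torque": joint torques, N m; "position": TCP position; "tool_rot": TCP orientation; "ft_force": force on the tool from outside, world axes, zero at the start; "moment": the same for the moment, N m; "grip_width": finger opening in m; "grip_force": force on a finger pad.
Only numpy, scipy, OpenCV 4.12 (cv2) and the standard library are available. Lean on these libraries where they do the work, as an engineer would, in place of code of your own. Each camera call takes 0.05 s, during which the arm holds its last target. There are 200 camera calls.

## Working session

There is one attempt and no reset: what is moved stays moved. The work goes in short steps, Python scripts to look and compute and a tool call to move; the robot and the scene stay as the last step left them, time stands still between calls to the robot, and variables do not carry over. Pictures are saved under pics/ and viewed, at most 14 in all, crops included, and the job is handed in when it is done.

Besides the shell and the picture viewer there is one more tool, called by a JSON object that holds its "method" and its "body". move_arm: Moves the arm, as the interface text tells. Its arguments: {"type":"object","properties":{"commands":{"type":"array","items":{"type":"array","items":{"type":"array","items":{"type":"number"}}}},"claw":{"type":"number"},"squeeze":{"type":"number"}},"required":["commands"]}

```bash
mkdir -p pics; ls; cat > h.py <<'E'
from rig import *
import numpy as np, cv2
def save(n,f,im=None):
    c=camera(n); cv2.imwrite('pics/'+f,c['pixels']); return c
def ray(c,u,v,z):
    K=np.array(c['camera_matrix']);E=np.array(c['extrinsics']);R=E[:3,:3];t=E[:3,3]
    d=np.array([(u-K[0,2])/K[0,0],-(v-K[1,2])/K[1,1],-1.]);o=-R.T@t;d=R.T@d
    return o+d*(z-o[2])/d[2]
def cloud(c):
    K=np.array(c['camera_matrix']);E=np.array(c['extrinsics']);D=c['range_z']
    v,u=np.mgrid[0:400,0:640]
    P=np.stack([(u-K[0,2])/K[0,0]*D,-(v-K[1,2])/K[1,1]*D,-D],-1)
    return (P-E[:3,3])@E[:3,:3]
E
python3 - <<'E'
from h import *
o=get_obs();print(o)
for n in('top','scene'):
    c=save(n,n+'0.png');np.savez(n+'0.npz',**c);print(c['camera_matrix'],c['extrinsics'])
E
```

```text
pics
{'time': 0.0, 'q': array([ 1.07848770e+00,  5.28453418e-01,  1.43391845e+00, -3.42958575e-05,
        1.18137113e+00, -1.78519901e-01]), 'joint_velocities': array([ 0.00075921,  0.00056471,  0.00089848,  0.001616  ,  0.0001922 ,
       -0.00071075]), 'joint_torque': array([ 1.50021508e-03, -4.40059912e+01, -1.76595998e+01,  6.35538809e-02,
        5.82436868e-02, -1.68347729e-04]), 'position': array([0.19273502, 0.59417279, 0.4037739 ]), 'tool_rot': array([ 1.56244938e-01,  9.87717755e-01, -1.02047612e-03, -3.38930527e-04]), 'ft_force': array([-0.22630475,  0.09296774,  0.23133167]), 'moment': array([-0.02977571,  0.00423531, -0.02964875]), 'grip_force': 0.0, 'grip_width': 0.08674111380004822}
[[458.75892084   0.         317.6527417 ]
 [  0.         458.75892084 208.11353951]
 [  0.           0.           1.        ]] [[ 0.01268916 -0.99991831 -0.00153786  0.01691205]
 [ 0.99835446  0.01258327  0.05594672 -0.55589604]
 [-0.0559228  -0.00224524  0.99843257 -1.47737099]
 [ 0.          0.          0.          1.        ]]
[[423.41649872   0.         321.33828448]
 [  0.         423.41649872 196.71452967]
 [  0.           0.           1.        ]] [[ 0.27382265  0.96177808  0.00201885 -0.17399669]
 [-0.77112345  0.21828694  0.59809651  0.39364459]
 [ 0.57479543 -0.16532916  0.80142154 -1.3909131 ]
 [ 0.          0.          0.          1.        ]]
```

View pics/top0.png

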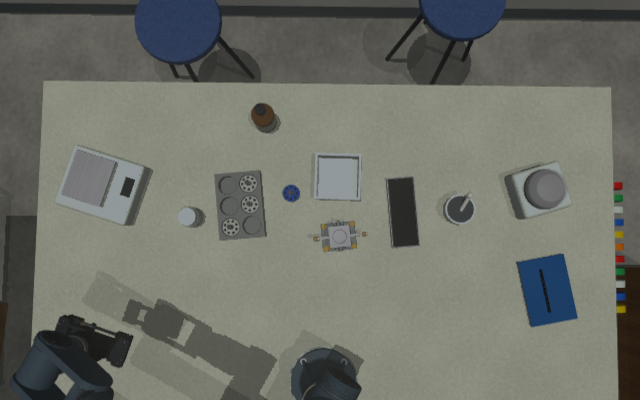

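View pics/scene0.png

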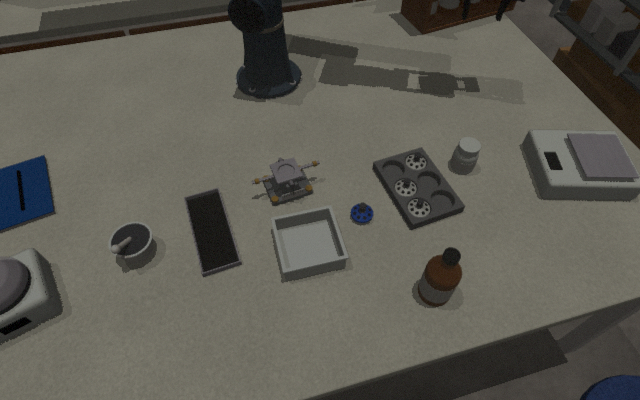

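```bash
python3 - <<'E'
from h import *
for n in('top','scene'):
    c=dict(np.load(n+'0.npz'));P=cloud(c);im=c['pixels']
    z=P[...,2]
    if n=='top':
        print('bench z',np.median(z[260:270,300:400]))
        boxes=dict(tray=(205,160,275,250,.02,.033),hubs=(205,160,275,250,.044,.07),cradle=(300,210,380,265,.055,.09),pas=(380,165,425,258,.009,.03),bin=(305,145,370,208,.04,.06),blue=(280,180,305,205,.03,.06))
        for k,(a,b,e,f,lo,hi) in boxes.items():
            m=np.zeros(z.shape,np.uint8);m[b:f,a:e]=((z>lo)&(z<hi))[b:f,a:e]
            N,L,S,C=cv2.connectedComponentsWithStats(m)
            for i in range(1,N):
                if S[i,4]<6: continue
                q=P[L==i]; r=cv2.minAreaRect((q[:,:2]*1000).astype(np.float32))
                print(n,k,S[i,4],q.mean(0).round(4),'rect',np.round(r[0],1),np.round(r[1],1),round(r[2],1),'zmed',np.median(q[:,2]).round(4))
    crop=im[140:290,190:440] if n=='top' else im[120:290,170:480]
    big=cv2.resize(crop,None,fx=2.5,fy=2.5,interpolation=cv2.INTER_CUBIC);cv2.imwrite('pics/%sc.png'%n,cv2.convertScaleAbs(big,alpha=1.5))
c=camera('wrist');np.savez('w0.npz',**c);E=c['extrinsics'];o=get_obs()
from scipy.spatial.transform import Rotation as R
cp=-E[:3,:3].T@E[:3,3];Rt=R.from_quat(o['tool_rot']).as_matrix()
print('cam in tool',Rt.T@(cp-o['position']),Rt.T@E[:3,:3].T,c['camera_matrix'])
E
```

```text
bench z -0.00022272290615013508
top tray 2010 [0.5624 0.2749 0.026 ] rect [561.7 278.5] [216.1 149.4] 6.0 zmed 0.0259
top hubs 25 [0.6321 0.251  0.0533] rect [632.1 251.1] [14.8 13.6] 47.0 zmed 0.0535
top hubs 21 [0.5646 0.2439 0.0531] rect [565.3 243.4] [13.5 14.1] 45.1 zmed 0.0539
top hubs 22 [0.4904 0.304  0.0535] rect [490.1 304.2] [12.7 12.5] 1.4 zmed 0.0539
top cradle 620 [ 0.4649 -0.0441  0.068 ] rect [464.8 -43.8] [156.2  91.1] 67.1 zmed 0.0681
top pas 255 [ 0.5498 -0.2525  0.0151] rect [ 546.8 -252.6] [230.7  92. ] 5.3 zmed 0.015
top bin 473 [ 0.6595 -0.0386  0.0496] rect [656.9 -37.7] [148.3 149.5] 88.7 zmed 0.0498
top blue 24 [0.6041 0.1131 0.0464] rect [605.  113.1] [14.9 13.7] 2.9 zmed 0.0476
cam in tool [ 0.07151552 -0.00032487  0.02044675] [[ 2.09041658e-04  9.64390290e-01  2.64483129e-01]
 [ 9.99998820e-01 -6.04204615e-04  1.41274664e-03]
 [ 1.52224107e-03  2.64482522e-01 -9.64389277e-01]] [[292.26604507   0.         321.45264945]
 [  0.         292.26604507 197.430569  ]
 [  0.           0.           1.        ]]
```

View pics/topc.png

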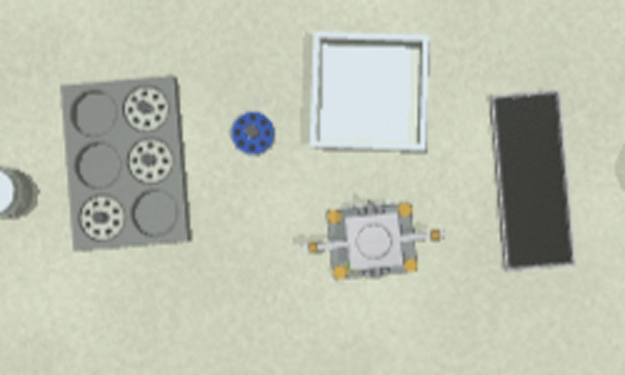

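```bash
cat >> h.py <<'E'
from scipy.spatial.transform import Rotation as Rn
def go(xyz,yaw_deg=6.):
    "rows (units) from now to TCP xyz, tool down with tool y along world angle 90+yaw"
    o=get_obs();R0=Rn.from_quat(o['tool_rot']);a=np.radians(yaw_deg)
    T=np.array([[-np.cos(a),-np.sin(a),0],[-np.sin(a),np.cos(a),0],[0,0,-1]]).T
    T=np.array([[-np.cos(a),-np.sin(a),0],[-np.sin(a),np.cos(a),0],[0,0,-1]]).T
    d=R0.inv().apply(np.array(xyz)-o['position'])/.04
    print('t',round(o['time'],2),'pos',o['position'].round(4),'w',round(o['grip_width'],4),'go',d.round(3),(R0.inv()*Rn.from_matrix(T)).as_rotvec().round(4))
def blob(c,xy,r,lo,hi):
    P=cloud(c);m=(np.hypot(P[...,0]-xy[0],P[...,1]-xy[1])<r)&(P[...,2]>lo)&(P[...,2]<hi)
    q=P[m]; 
    if len(q)<5: return None
    return np.r_[len(q),q.mean(0),((q.max(0)+q.min(0))/2)[:2],np.ptp(q,0)].round(4)
E
python3 -c "
from h import *
go((.4903,.3046,.34))"
```

```text
t 0.15 pos [0.1927 0.5942 0.404 ] w 0.087 go [-9.311 -4.589  1.605] [-0.0015 -0.0006 -0.4185]
```

{"method": "move_arm", "body": {"commands": [[[-9.3,-4.6,1.6,0,0,-0.42],[-9.3,-4.6,1.6,0,0,-0.42],[-9.3,-4.6,1.6,0,0,-0.42],[-9.3,-4.6,1.6,0,0,-0.42],[-9.3,-4.6,1.6,0,0,-0.42],[-9.3,-4.6,1.6,0,0,-0.42],[-9.3,-4.6,1.6,0,0,-0.42],[-9.3,-4.6,1.6,0,0,-0.42],[-9.3,-4.6,1.6,0,0,-0.42],[-9.3,-4.6,1.6,0,0,-0.42],[-9.3,-4.6,1.6,0,0,-0.42]]], "claw": -0.15, "squeeze": 25}}

```text
time: 1.52
position: [0.489, 0.3057, 0.341]
tool_rot: [-0.054, 0.999, 0.0, 0.0]
ft_force: [0.2, -0.4, 0.4]
grip_width: 0.0501
grip_force: 0.0
```

```bash
python3 - <<'E'
from h import *
c=save('wrist','w1.png')
for xy in((.4903,.3046),(.565,.244),(.6325,.2514)): print(blob(c,xy,.02,.044,.07))
go((.4903,.3046,.26))
c=camera('top')
for xy in((.4903,.3046),(.565,.244),(.6325,.2514)): print(blob(c,xy,.02,.044,.07))
E
```

```text
[2.470e+02 4.903e-01 3.040e-01 5.300e-02 4.910e-01 3.041e-01 1.610e-02
 1.660e-02 1.110e-02]
None
None
t 1.57 pos [0.4891 0.3056 0.341 ] w 0.0505 go [-0.027 -0.028  2.025] [0.0001 0.0002 0.0034]
None
[2.200e+01 5.647e-01 2.436e-01 5.280e-02 5.640e-01 2.439e-01 1.310e-02
 1.450e-02 1.330e-02]
[2.500e+01 6.322e-01 2.511e-01 5.250e-02 6.323e-01 2.517e-01 1.650e-02
 1.690e-02 1.410e-02]
```

View pics/w1.png

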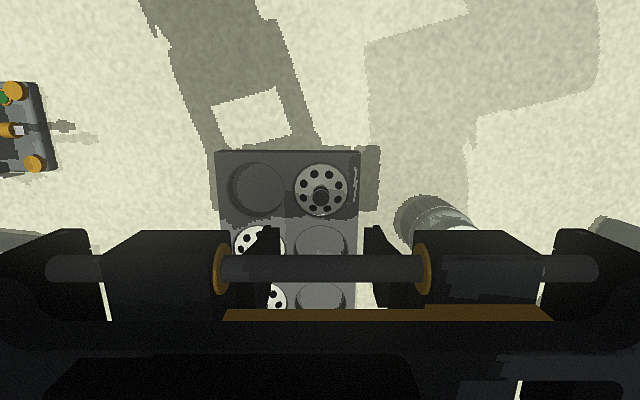

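{"method": "move_arm", "body": {"commands": [[[-0.04,-0.04,1.4,0,0,0],[-0.04,-0.04,2.6,0,0,0],[-0.04,-0.04,3.17,0,0,0],[-0.04,-0.04,3.17,0,0,0],[-0.04,-0.04,3.17,0,0,0]]]}}

```text
time: 2.25
position: [0.4921, 0.3037, 0.2149]
tool_rot: [-0.053, 0.999, 0.0, 0.001]
ft_force: [0.5, -0.3, -0.3]
grip_width: 0.0497
grip_force: 0.0
```

{"method": "move_arm", "body": {"commands": [[[0,0,0,0,0,0],[0,0,0,0,0,0],[0,0,0,0,0,0],[0,0,0,0,0,0],[0,0,0,0,0,0],[0,0,-0.3,0,0,0],[0,0,-1,0,0,0],[0,0,-2,0,0,0],[0,0,-3.2,0,0,0],[0,0,-3.2,0,0,0],[0,0,-3.2,0,0,0]]], "claw": 1, "squeeze": 30}}

```text
time: 3.62
position: [0.4911, 0.3028, 0.3418]
tool_rot: [-0.053, 0.999, -0.0, -0.001]
ft_force: [-0.3, 1.0, -1.9]
grip_width: 0.0151
grip_force: 30.0
```

```bash
python3 - <<'E'
from h import *
c=save('wrist','w2.png');np.savez('w2.npz',**c);go((.4649,-.0441,.36),5.7)
P=cloud(c);o=get_obs();Rt=Rn.from_quat(o['tool_rot']);Q=Rt.inv().apply((P-o['position']).reshape(-1,3)).reshape(P.shape)
# rotor pts in tool frame: near under fingers
m=(np.hypot(Q[...,0],Q[...,1])<.035)&(Q[...,2]>.18)&(Q[...,2]<.225)&(c['range_z']>0)
q=Q[m];print(len(q));
for a in np.arange(.185,.22,.004):
    s=q[(q[:,2]>=a)&(q[:,2]<a+.004)]
    if len(s): print(a,len(s),s.min(0).round(4),s.max(0).round(4))
# seat from top
c=camera('top');np.savez('t1.npz',**c)
E
python3 -c "
import cv2,numpy as np
a=cv2.imread('pics/w2.png');cv2.imwrite('pics/w2c.png',a)"
```

```text
t 3.67 pos [0.4909 0.3028 0.341 ] w 0.0156 go [ 1.568 -8.555 -0.462] [-0.001  -0.0028  0.0068]
2833
0.185 1140 [-0.0054 -0.024   0.185 ] [0.0253 0.0228 0.189 ]
0.189 1088 [-0.0069 -0.0281  0.189 ] [0.028  0.0261 0.193 ]
0.193 106 [ 0.0139 -0.0249  0.193 ] [0.0278 0.0216 0.197 ]
0.197 18 [ 0.0139 -0.0247  0.1971] [0.0275 0.0213 0.1982]
```

View pics/w2.png

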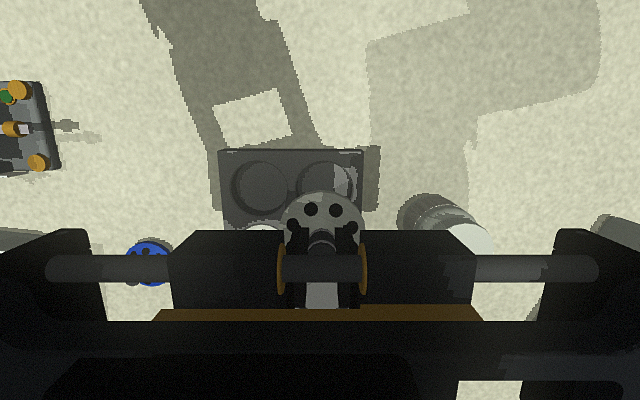

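{"method": "move_arm", "body": {"commands": [[[-0.28,-8.9,-0.5,0,0,0],[-0.28,-8.9,-0.5,0,0,0],[-0.28,-8.9,-0.5,0,0,0],[-0.28,-8.9,-0.5,0,0,0],[-0.28,-8.9,-0.5,0,0,0],[-0.28,-8.9,-0.5,0,0,0],[-0.28,-8.9,-0.5,0,0,0],[-0.28,-8.9,-0.5,0,0,0],[-0.28,-8.9,-0.5,0,0,0]]]}}

```text
time: 4.85
position: [0.54, -0.0482, 0.3612]
tool_rot: [-0.054, 0.999, 0.001, -0.001]
ft_force: [-0.1, 0.1, -1.7]
grip_width: 0.0151
grip_force: 30.0
```

```bash
python3 - <<'E'
from h import *
c=save('wrist','w3.png');np.savez('w3.npz',**c);go((.4649,-.0441,.36),5.7)
def seat(c,tag):
    P=cloud(c);z=P[...,2];near=(np.hypot(P[...,0]-.465,P[...,1]+.044)<.05)
    m=near&(z>.068)&(z<.074);q=P[m]
    r=cv2.minAreaRect((q[:,:2]*1000).astype(np.float32))
    m2=(np.hypot(P[...,0]-.465,P[...,1]+.044)<.025)&(z<.0685)&(z>.06);s=P[m2]
    print(tag,len(q),q.mean(0),np.round(r[0],1),np.round(r[1],1),r[2],'z',np.median(q[:,2]),'floor',len(s),s.mean(0) if len(s) else 0,np.ptp(s,0) if len(s) else 0)
    A=np.c_[q,np.ones(len(q))];co=np.linalg.lstsq(np.c_[q[:,:2],np.ones(len(q))],q[:,2],rcond=None)[0];print('tilt',co)
seat(c,'w');seat(dict(np.load('top0.npz')),'t')
E
python3 -c "
import cv2
a=cv2.imread('pics/w3.png')[0:260,180:460];cv2.imwrite('pics/w3c.png',cv2.resize(a,None,fx=2.2,fy=2.2,interpolation=2))"
```

```text
t 4.9 pos [ 0.5402 -0.0482  0.3614] w 0.0154 go [1.86  0.304 0.038] [ 0.0008 -0.0015  0.0087]
w 4131 [ 0.46428883 -0.04555231  0.07062346] [465.6 -45.4] [93.7 66. ] 6.282587051391602 z 0.07065689459735659 floor 1733 [ 0.46522434 -0.04530435  0.06578313] [0.04174925 0.0415496  0.00515959]
tilt [ 0.00041411 -0.00032588  0.07041635]
t 251 [ 0.46405043 -0.04479225  0.07074361] [464.7 -44. ] [81.  86.3] 76.6062240600586 z 0.07062612855102675 floor 125 [ 0.46474788 -0.04420484  0.06536711] [0.04678825 0.04701815 0.00841425]
tilt [-0.00242833 -0.00647106  0.07158062]
```

View pics/w3c.png

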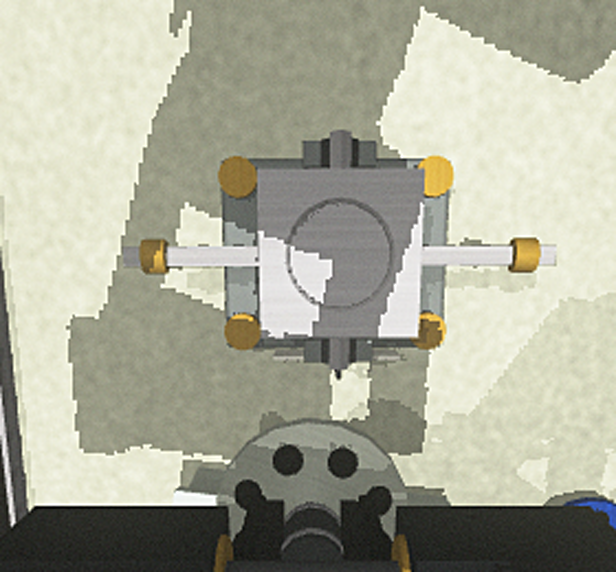

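```bash
cat >> h.py <<'E'
def held(c):
    "centre (tool xy) of held rotor: fit a 28 mm circle to rim edge"
    from scipy.optimize import least_squares
    P=cloud(c);o=get_obs();Q=Rn.from_quat(o['tool_rot']).inv().apply((P-o['position']).reshape(-1,3))
    q=Q[(Q[:,2]>.186)&(Q[:,2]<.199)&(np.hypot(Q[:,0],Q[:,1])<.036)&(Q[:,0]>.006)]
    a=np.arctan2(q[:,1],q[:,0]);e=[]
    for b in np.arange(-1.3,1.3,.1):
        s=q[(a>=b)&(a<b+.1)]
        if len(s)>3: e.append(s[np.argmax(np.hypot(s[:,0],s[:,1]))])
    e=np.array(e);f=least_squares(lambda p:np.hypot(e[:,0]-p[0],e[:,1]-p[1])-.028,[0,0],loss='soft_l1',f_scale=.0005)
    print('held centre mm',(f.x*1e3).round(2),'res',np.abs(f.fun).mean().round(5),'rim z',np.median(e[:,2]).round(4))
    return f.x
E
python3 - <<'E'
from h import *
h=held(dict(np.load('w3.npz')))
o=get_obs();t=np.array([.4652,-.0453,.29])-Rn.from_quat(o['tool_rot']).apply([h[0],h[1],0]);print(t)
go(t,5.7)
E
```

```text
held centre mm [ 0.37 -0.75] res 0.00017 rim z 0.1946
[ 0.46548472 -0.04451341  0.29000006]
t 4.9 pos [ 0.5402 -0.0482  0.3614] w 0.0154 go [1.844 0.291 1.788] [ 0.0008 -0.0015  0.0087]
```

{"method": "move_arm", "body": {"commands": [[[1.0,0.29,0,0,0,0.01],[1.84,0.29,0.8,0,0,0.01],[1.84,0.29,1.6,0,0,0.01],[1.84,0.29,1.8,0,0,0.01],[1.84,0.29,1.8,0,0,0.01],[1.84,0.29,1.8,0,0,0.01],[1.84,0.29,1.8,0,0,0.01]]]}}

```text
time: 5.78
position: [0.4667, -0.0459, 0.2908]
tool_rot: [-0.048, 0.999, -0.0, 0.001]
ft_force: [-0.7, -0.1, -0.7]
grip_width: 0.015
grip_force: 30.0
```

```bash
python3 - <<'E'
from h import *
h=held(camera('wrist'))
go([.4655,-.0445,.274],5.7);print(get_obs()['ft_force'])
E
```

```text
held centre mm [-0.06 -0.8 ] res 0.00019 rim z 0.1945
t 5.83 pos [ 0.4665 -0.0459  0.2907] w 0.0147 go [0.023 0.038 0.417] [-0.0008  0.0017 -0.0031]
[ 0.38803822  0.44475945 -1.03775286]
```

{"method": "move_arm", "body": {"commands": [[[0.02,0.04,0,0,0,0],[0.02,0.04,0.1,0,0,0],[0.02,0.04,0.2,0,0,0],[0.02,0.04,0.28,0,0,0],[0.02,0.04,0.34,0,0,0],[0.02,0.04,0.38,0,0,0],[0.02,0.04,0.41,0,0,0],[0.02,0.04,0.41,0,0,0]]]}}

```text
time: 6.82
position: [0.4651, -0.0443, 0.2741]
tool_rot: [-0.048, 0.999, -0.0, 0.0]
ft_force: [-0.9, -0.2, 3.8]
grip_width: 0.0152
grip_force: 30.0
```

```bash
python3 - <<'E'
from h import *
h=held(camera('wrist'))
go([.4655,-.0445,.274],5.7);print(get_obs()['ft_force'])
E
```

```text
held centre mm [ 0.18 -0.76] res 0.00017 rim z 0.1933
t 6.88 pos [ 0.4651 -0.0443  0.2741] w 0.0152 go [-0.009 -0.005  0.003] [-0.0002  0.0002 -0.0032]
[0.02504813 0.20730747 5.48859299]
```

{"method": "move_arm", "body": {"commands": [[[0,0,0,0,0,0],[0,0,0,0,0,0],[0,0,0,0,0,0],[0,0,-0.5,0,0,0],[0,0,-1.3,0,0,0],[0,0,-2,0,0,0],[0,0,-2,0,0,0],[0,0,-2,0,0,0],[0,0,-2,0,0,0],[0,0,-2,0,0,0],[0,0,-2,0,0,0],[0,0,-2,0,0,0]]], "claw": 0.1}}

```text
time: 8.38
position: [0.4652, -0.0444, 0.3533]
tool_rot: [-0.048, 0.999, 0.0, -0.0]
ft_force: [-1.0, 1.0, -0.5]
grip_width: 0.0394
grip_force: 0.0
```

{"method": "move_arm", "body": {"commands": [[[0,0,0,0,0,0],[0,0,0,0,0,0],[0,0,0,0,0,0],[0,0,0,0,0,0],[0,0,0,0,0,0],[0,0,0,0,0,0]]]}}

```text
time: 9.12
position: [0.4652, -0.0443, 0.3536]
tool_rot: [-0.048, 0.999, -0.0, 0.0]
ft_force: [-0.2, 0.4, -0.9]
grip_width: 0.0392
grip_force: 0.0
```

```bash
cat >> h.py <<'E'
S=np.array([.4652,-.0453])
def tilt(c,s=S,yaw=5.7):
    P=cloud(c);a=np.radians(yaw);ex=np.array([np.cos(a),np.sin(a)]);ey=np.array([-ex[1],ex[0]])
    d=P[...,:2]-s;X=d@ex;Y=d@ey;z=P[...,2];ok=c['range_z']>0
    for nm,m in(('plate',ok&(abs(X)<.032)&(abs(Y)<.032)&(np.hypot(X,Y)>.029)&(z>.064)&(z<.078)),('all',ok&(abs(X)<.004)&(abs(Y)<.09)&(abs(Y)>.034)&(z>.052)&(z<.08))):
        if m.sum()<20: print(nm,'few',m.sum());continue
        A=np.c_[Y[m],X[m],np.ones(m.sum())];k=np.linalg.lstsq(A,z[m],rcond=None)[0]
        r=abs(A@k-z[m]);g=r<np.median(r)*3+.0005;k=np.linalg.lstsq(A[g],z[m][g],rcond=None)[0]
        print(nm,m.sum(),'tilt +y up',k[0].round(4),'x',k[1].round(4),'z0',k[2].round(4),'Yrange',Y[m].min().round(3),Y[m].max().round(3))
    m=ok&(np.hypot(X,Y)<.02)&(z>.104)&(z<.125)
    if m.sum()>5: q=P[m];print('hub n',m.sum(),'mid',((q.max(0)+q.min(0))/2).round(4),'ptp',np.ptp(q,0).round(4))
    return P
E
python3 - <<'E'
from h import *
c=save('wrist','w4.png');tilt(c);go([.4655,-.0445,.274],5.7);print('top');tilt(camera('top'))
E
```

```text
plate 1386 tilt +y up -0.1215 x 0.0015 z0 0.0708 Yrange -0.032 0.032
all 915 tilt +y up -0.1205 x 0.0619 z0 0.0642 Yrange -0.089 0.089
hub n 358 mid [ 0.4637 -0.0396  0.1097] ptp [0.0157 0.0169 0.0111]
t 9.18 pos [ 0.4652 -0.0444  0.3536] w 0.0395 go [-0.007 -0.004  1.989] [-0.      0.     -0.0032]
top
plate few 0
all few 0
```

View pics/w4.png

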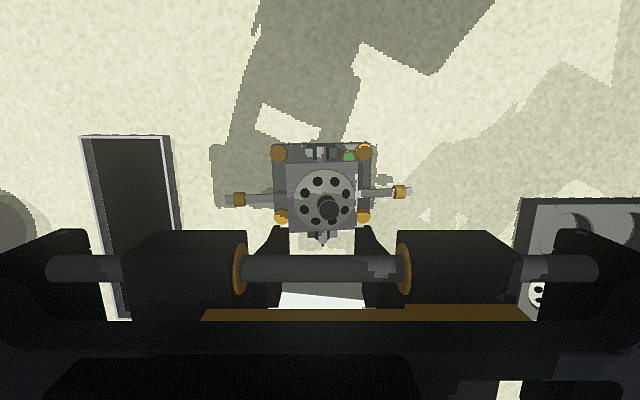

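{"method": "move_arm", "body": {"commands": [[[0,0,1,0,0,0],[0,0,1.7,0,0,0],[0,0,1.97,0,0,0],[0,0,1.97,0,0,0]]]}}

```text
time: 9.72
position: [0.4652, -0.0444, 0.2744]
tool_rot: [-0.048, 0.999, 0.0, -0.001]
ft_force: [0.5, 0.0, -0.3]
grip_width: 0.0395
grip_force: 0.0
```

{"method": "move_arm", "body": {"commands": [[[0,0,0,0,0,0],[0,0,0,0,0,0],[0,0,0,0,0,0],[0,0,0,0,0,0],[0,0,0,0,0,0],[0,0,0,0,0,0]]], "claw": 1, "squeeze": 12}}

```text
time: 10.48
position: [0.4654, -0.0444, 0.2753]
tool_rot: [-0.048, 0.999, -0.0, 0.001]
ft_force: [-0.1, -0.0, 5.8]
grip_width: 0.0154
grip_force: 12.0
```

{"method": "move_arm", "body": {"commands": [[[0,0,0,0,0,0],[0,0,0,0,0,0],[0,0,-0.2,0,0,0],[0,0,-0.6,0,0,0],[0,0,-1.5,0,0,0],[0,0,-2.5,0,0,0],[0,0,-2.5,0,0,0],[0,0,-2.5,0,0,0]]], "squeeze": 30}}

```text
time: 11.48
position: [0.4645, -0.0441, 0.3742]
tool_rot: [-0.048, 0.999, 0.0, -0.001]
ft_force: [-0.3, 0.1, -1.9]
grip_width: 0.0154
grip_force: 30.0
```

```bash
cat >> h.py <<'E'
def bins():
    c=camera('top');P=cloud(c);z=P[...,2]
    for k,(a,b,e,f,lo,hi) in dict(pas=(375,155,430,270,.009,.022),bin=(290,130,380,215,.04,.056)).items():
        m=np.zeros(z.shape,bool);m[b:f,a:e]=((z>lo)&(z<hi))[b:f,a:e];q=P[m]
        r=cv2.minAreaRect((q[:,:2]*1000).astype(np.float32));print(k,len(q),np.round(r[0],1),np.round(r[1],1),round(r[2],1))
    return c
E
python3 - <<'E'
from h import *
h=held(camera('wrist'));bins();go([.66,-.038,.36],0)
E
```

```text
held centre mm [ 0.2  -0.84] res 0.00016 rim z 0.1946
pas 369 [ 559.1 -262.2] [144.6 324.3] 87.9
bin 470 [657.6   0. ] [223.2 148.7] 88.6
t 11.57 pos [ 0.4645 -0.0442  0.3735] w 0.0151 go [-4.88  -0.316  0.321] [ 0.0012 -0.0032  0.0962]
```

{"method": "move_arm", "body": {"commands": [[[-4.11,0.54,0,0,0,0.11],[-4.11,0.54,0,0,0,0.11],[-4.11,0.54,0,0,0,0.11],[-4.11,0.54,1.09,0,0,0.11],[-4.11,0.54,1.09,0,0,0.11],[-4.11,0.54,1.09,0,0,0.11],[-4.11,0.54,1.09,0,0,0.11]]]}}

```text
time: 12.45
position: [0.6269, -0.0073, 0.3326]
tool_rot: [0.007, 1.0, -0.0, 0.001]
ft_force: [0.1, -0.4, -1.5]
grip_width: 0.0152
grip_force: 30.0
```

```bash
cat >> h.py <<'E'
def comp(c,lo,hi,xy,rad,thr=100):
    P=cloud(c);z=P[...,2];m=((z>lo)&(z<hi)&(np.hypot(P[...,0]-xy[0],P[...,1]-xy[1])<rad)&(c['range_z']>0)).astype(np.uint8)
    N,L,St,_=cv2.connectedComponentsWithStats(m)
    for i in range(1,N):
        if St[i,4]>=thr:
            q=P[L==i];r=cv2.minAreaRect((q[:,:2]*1000).astype(np.float32));print('  comp',St[i,4],np.round(r[0],1),np.round(r[1],1),round(r[2],1),'z',np.median(q[:,2]).round(4))
def bins():
    c=camera('top');print('bin');comp(c,.042,.056,(.66,-.04),.14,60);print('pass');comp(c,.010,.022,(.55,-.25),.17,60);return c
E
python3 - <<'E'
from h import *
c=save('wrist','w5.png');held(c);print('w bin');comp(c,.042,.056,(.66,-.04),.14,200);bins();go([.626,-.007,.214],-1.)
E
```

```text
held centre mm [ 0.62 -0.65] res 0.00017 rim z 0.1952
w bin
  comp 3008 [622.3 -37.9] [148.6  78.4] 88.9 z 0.0496
  comp 342 [727.7  -9.7] [ 9.2 31.8] 0.3 z 0.0493
bin
  comp 89 [588.6  -7. ] [92.4 21.3] 78.7 z 0.0494
pass
  comp 64 [ 526.6 -213. ] [156.5   9. ] 5.6 z 0.016
t 12.55 pos [ 0.6269 -0.0073  0.3327] w 0.0147 go [0.029 0.009 2.967] [-0.0005  0.0025  0.0033]
```

{"method": "move_arm", "body": {"commands": [[[0,0,1.2,0,0,0],[0,0,2.2,0,0,0],[0,0,2.7,0,0,0],[0,0,2.85,0,0,0],[0,0,2.96,0,0,0],[0,0,3.0,0,0,0],[0,0,3.0,0,0,0]]]}}

```text
time: 13.42
position: [0.6275, -0.0072, 0.2134]
tool_rot: [0.007, 1.0, -0.0, 0.002]
ft_force: [-1.0, 0.5, 5.4]
grip_width: 0.0151
grip_force: 30.0
```

{"method": "move_arm", "body": {"commands": [[[0,0,0,0,0,0],[0,0,0,0,0,0],[0,0,0,0,0,0],[0,0,-0.5,0,0,0],[0,0,-1.5,0,0,0],[0,0,-3,0,0,0],[0,0,-3,0,0,0],[0,0,-3,0,0,0]]], "claw": 0.4}}

```text
time: 14.42
position: [0.6264, -0.007, 0.3321]
tool_rot: [0.007, 1.0, -0.0, 0.0]
ft_force: [0.2, -0.3, -1.1]
grip_width: 0.026
grip_force: 0.0
```

```bash
python3 - <<'E'
from h import *
c=save('wrist','w6.png');print(blob(c,(.626,-.007),.02,.04,.06));go([.565,.2443,.34],6.)
E
```

```text
[ 2.660e+02  6.261e-01 -8.000e-03  5.080e-02  6.270e-01 -7.800e-03
  1.610e-02  1.590e-02  1.300e-02]
t 14.47 pos [ 0.6261 -0.007   0.3309] w 0.0264 go [ 1.615  6.26  -0.224] [ 0.0003 -0.0015 -0.1186]
```

{"method": "move_arm", "body": {"commands": [[[1.6,6.26,-0.2,0,0,-0.12],[1.6,6.26,-0.2,0,0,-0.12],[1.6,6.26,-0.2,0,0,-0.12],[1.6,6.26,-0.2,0,0,-0.12],[1.6,6.26,-0.2,0,0,-0.12],[1.6,6.26,-0.2,0,0,-0.12],[1.6,6.26,-0.2,0,0,-0.12],[1.6,6.26,-0.2,0,0,-0.12]]], "claw": -0.15}}

```text
time: 15.48
position: [0.5668, 0.2426, 0.3388]
tool_rot: [-0.052, 0.999, -0.0, -0.0]
ft_force: [0.4, -0.6, 0.1]
grip_width: 0.0499
grip_force: 0.0
```

```bash
python3 - <<'E'
from h import *
c=camera('wrist');b=blob(c,(.565,.2443),.02,.044,.07);print(b);go([b[4],b[5]+.0007,.214],6.)
E
```

```text
[2.500e+02 5.649e-01 2.433e-01 5.290e-02 5.655e-01 2.435e-01 1.540e-02
 1.650e-02 1.150e-02]
t 15.53 pos [0.5668 0.2427 0.339 ] w 0.0502 go [0.027 0.041 3.124] [-0.0002 -0.0004 -0.0009]
```

{"method": "move_arm", "body": {"commands": [[[0.03,0.04,1.4,0,0,0],[0.03,0.04,2.6,0,0,0],[0.03,0.04,3.1,0,0,0],[0.03,0.04,3.1,0,0,0],[0.03,0.04,3.1,0,0,0]]]}}

```text
time: 16.15
position: [0.5659, 0.2457, 0.2168]
tool_rot: [-0.053, 0.999, 0.0, 0.002]
ft_force: [-0.3, -0.5, 0.5]
grip_width: 0.0502
grip_force: 0.0
```

{"method": "move_arm", "body": {"commands": [[[0,0,0,0,0,0],[0,0,0,0,0,0],[0,0,0,0,0,0],[0,0,0,0,0,0],[0,0,0,0,0,0],[0,0,-0.3,0,0,0],[0,0,-1,0,0,0],[0,0,-2,0,0,0],[0,0,-3.5,0,0,0],[0,0,-3.5,0,0,0]]], "claw": 1, "squeeze": 30}}

```text
time: 17.4
position: [0.5663, 0.2462, 0.3612]
tool_rot: [-0.053, 0.999, 0.001, 0.006]
ft_force: [1.3, 0.2, -0.3]
grip_width: 0.015
grip_force: 30.0
```

{"method": "move_arm", "body": {"commands": [[[3.24,-6.92,0,0,0,0],[3.24,-6.92,0,0,0,0],[3.24,-6.92,0,0,0,0],[3.24,-6.92,0,0,0,0],[3.24,-6.92,0,0,0,0],[3.24,-6.92,0,0,0,0],[3.24,-6.92,0,0,0,0],[3.24,-6.92,0,0,0,0],[3.24,-6.92,0,0,0,0]]]}}

```text
time: 18.52
position: [0.4655, -0.0421, 0.355]
tool_rot: [-0.054, 0.999, 0.0, -0.0]
ft_force: [1.3, 0.0, -1.0]
grip_width: 0.0151
grip_force: 30.0
```

```bash
cat >> h.py <<'E'
def toseat(z,yaw=None):
    h=held(camera('wrist'));o=get_obs();Rt=Rn.from_quat(o['tool_rot'])
    t=np.array([*S,z])-Rt.apply([h[0],h[1],0]);print('tcp target',t.round(4),'F',o['ft_force'].round(1));d=Rt.inv().apply(t-o['position'])/.04
    print('t',round(o['time'],2),'pos',o['position'].round(4),'go',d.round(3),'w',o['grip_width'].round(4))
E
python3 -c "
from h import *
toseat(.29)"
```

```text
held centre mm [-0.99 -0.79] res 0.00016 rim z 0.1952
tcp target [ 0.4641 -0.0446  0.29  ] F [-0.4  0.5 -0.9]Traceback (most recent call last):
  File "<string>", line 3, in <module>
    toseat(.29)
    ~~~~~~^^^^^
  File "h.py", line 68, in toseat
    print('t',round(o['time'],2),'pos',o['position'].round(4),'go',d.round(3),'w',o['grip_width'].round(4))
                                                                                  ^^^^^^^^^^^^^^^^^^^^^
AttributeError: 'float' object has no attribute 'round'
```

{"method": "move_arm", "body": {"commands": [[[0.04,-0.06,0.8,0,0,0],[0.04,-0.06,1.4,0,0,0],[0.04,-0.06,1.6,0,0,0],[0.04,-0.06,1.6,0,0,0],[0.04,-0.06,1.6,0,0,0]]]}}

```text
time: 19.2
position: [0.4644, -0.0458, 0.2919]
tool_rot: [-0.053, 0.999, -0.0, 0.001]
ft_force: [0.2, 0.2, -0.5]
grip_width: 0.0148
grip_force: 30.0
```

```bash
sed -i "s/,'w',o\['grip_width'\].round(4))$/)/" h.py; python3 -c "
from h import *
toseat(.275)"
```

```text
held centre mm [-1.03 -0.88] res 0.00016 rim z 0.1943
tcp target [ 0.4641 -0.0445  0.275 ] F [ 1.2 -0.4 -0.9]
t 19.25 pos [ 0.4644 -0.0459  0.2919] go [0.005 0.034 0.424]
```

{"method": "move_arm", "body": {"commands": [[[0,0.03,0,0,0,0],[0,0.03,0.1,0,0,0],[0,0.03,0.2,0,0,0],[0,0.03,0.28,0,0,0],[0,0.03,0.34,0,0,0],[0,0.03,0.39,0,0,0],[0,0.03,0.43,0,0,0],[0,0.03,0.43,0,0,0]]]}}

```text
time: 20.25
position: [0.4638, -0.0447, 0.275]
tool_rot: [-0.053, 0.999, -0.0, 0.0]
ft_force: [-2.4, -0.9, 10.1]
grip_width: 0.0152
grip_force: 30.0
```

```bash
python3 -c "
from h import *
toseat(.274)"
```

```text
held centre mm [-0.99 -0.88] res 0.00015 rim z 0.1951
tcp target [ 0.4641 -0.0445  0.274 ] F [-2.  -0.1  9.1]
t 20.3 pos [ 0.4638 -0.0447  0.275 ] go [-0.008  0.003  0.025]
```

{"method": "move_arm", "body": {"commands": [[[0,0,-0.02,0,0,0],[0,0,-0.02,0,0,0],[0,0,-0.02,0,0,0],[0,0,-0.5,0,0,0],[0,0,-1.3,0,0,0],[0,0,-2,0,0,0],[0,0,-2,0,0,0],[0,0,-2,0,0,0],[0,0,-2,0,0,0],[0,0,-2,0,0,0],[0,0,-2,0,0,0],[0,0,-2,0,0,0]]], "claw": 0.1}}

```text
time: 21.8
position: [0.4639, -0.0447, 0.3537]
tool_rot: [-0.053, 0.999, 0.0, -0.0]
ft_force: [0.0, 0.8, 0.1]
grip_width: 0.039
grip_force: 0.0
```

{"method": "move_arm", "body": {"commands": [[[0,0,0,0,0,0],[0,0,0,0,0,0],[0,0,0,0,0,0],[0,0,0,0,0,0],[0,0,0,0,0,0],[0,0,0,0,0,0]]]}}

```text
time: 22.55
position: [0.4639, -0.0447, 0.354]
tool_rot: [-0.053, 0.999, -0.0, 0.0]
ft_force: [1.2, -1.0, 0.0]
grip_width: 0.0387
grip_force: 0.0
```

```bash
python3 - <<'E'
from h import *
c=save('wrist','w7.png');tilt(c);go([.4648,-.0445,.2745],5.7)
E
```

```text
plate 1432 tilt +y up 0.0037 x -0.0006 z0 0.0707 Yrange -0.032 0.032
all 908 tilt +y up 0.0036 x 0.0043 z0 0.064 Yrange -0.09 0.09
hub n 357 mid [ 0.4643 -0.0458  0.1098] ptp [0.0157 0.0163 0.0114]
t 22.6 pos [ 0.4639 -0.0447  0.354 ] w 0.0392 go [-0.024  0.002  1.987] [-0.     -0.      0.0067]
```

```bash
python3 -c "
from h import *
print(get_obs()['q'])"
```

```text
[-3.36540050e-01  3.95429940e-01  1.87533783e+00 -3.44938149e-05
  8.70827238e-01 -2.01350480e+00]
```

{"method": "move_arm", "body": {"commands": [[[0,0,0,0,0,1.57],[0,0,0,0,0,1.57],[0,0,0,0,0,1.57],[0,0,0,0,0,1.57],[0,0,0,0,0,1.57],[0,0,0,0,0,1.57],[0,0,0,0,0,1.57],[0,0,0,0,0,1.57],[0,0,0,0,0,1.57],[0,0,0,0,0,1.57],[0,0,0,0,0,1.57]]]}}

```text
time: 23.98
position: [0.4638, -0.0447, 0.3539]
tool_rot: [0.668, 0.744, -0.0, -0.0]
ft_force: [-0.4, 0.5, 0.2]
grip_width: 0.0388
grip_force: 0.0
```

```bash
python3 -c "
from h import *
go([.4645,-.0450,.2745],-84.3)
c=camera('wrist');print(blob(c,(.4645,-.0455),.02,.104,.125))"
```

```text
t 23.98 pos [ 0.4638 -0.0447  0.3539] w 0.0388 go [-0.01   0.016  1.986] [-0.0001 -0.      0.0085]
[ 3.590e+02  4.648e-01 -4.460e-02  1.129e-01  4.649e-01 -4.550e-02
  1.640e-02  1.630e-02  1.180e-02]
```

{"method": "move_arm", "body": {"commands": [[[-0.01,0.03,1,0,0,0],[-0.01,0.03,1.7,0,0,0],[-0.01,0.03,1.96,0,0,0],[-0.01,0.03,1.96,0,0,0],[-0.01,0.03,1.96,0,0,0]]]}}

```text
time: 24.65
position: [0.4655, -0.0451, 0.2763]
tool_rot: [0.668, 0.744, 0.0, 0.001]
ft_force: [0.6, -0.4, 0.8]
grip_width: 0.0394
grip_force: 0.0
```

{"method": "move_arm", "body": {"commands": [[[0,0,0,0,0,0],[0,0,0,0,0,0],[0,0,0,0,0,0],[0,0,0,0,0,0],[0,0,0,0,0,0],[0,0,0,0,0,0]]], "claw": 1, "squeeze": 12}}

```text
time: 25.4
position: [0.465, -0.045, 0.2757]
tool_rot: [0.668, 0.744, -0.0, -0.0]
ft_force: [-0.8, -0.7, 3.1]
grip_width: 0.0154
grip_force: 12.0
```

{"method": "move_arm", "body": {"commands": [[[0,0,0,0,0,0],[0,0,0,0,0,0],[0,0,-0.2,0,0,0],[0,0,-0.6,0,0,0],[0,0,-1,0,0,0],[0,0,-1,0,0,0]]], "squeeze": 30}}

```text
time: 26.15
position: [0.4656, -0.045, 0.3165]
tool_rot: [0.668, 0.744, 0.001, 0.001]
ft_force: [0.3, 0.0, -1.3]
grip_width: 0.0151
grip_force: 30.0
```

{"method": "move_arm", "body": {"commands": [[[0,0,0,0,0,-1.57],[0,0,0,0,0,-1.57],[0,0,0,0,0,-1.57],[0,0,0,0,0,-1.57],[0,0,0,0,0,-1.57],[0,0,0,0,0,-1.57],[0,0,0,0,0,-1.57],[0,0,0,0,0,-1.57],[0,0,0,0,0,-1.57],[0,0,0,0,0,-1.57],[0,0,0,0,0,-1.57]]]}}

```text
time: 27.52
position: [0.465, -0.0449, 0.3152]
tool_rot: [-0.053, 0.999, 0.0, -0.0]
ft_force: [0.7, -0.7, -0.3]
grip_width: 0.0155
grip_force: 30.0
```

```bash
python3 -c "
from h import *
toseat(.275);go([.465,-.0445,.275],5.7)"
```

```text
held centre mm [-0.52 -0.93] res 0.00016 rim z 0.1956
tcp target [ 0.4646 -0.0444  0.275 ] F [-0.1 -0.5 -0.6]
t 27.57 pos [ 0.465  -0.0449  0.3153] go [0.01  0.013 1.007]
t 27.57 pos [ 0.465  -0.0449  0.3153] w 0.0151 go [-1.000e-03  1.000e-02  1.007e+00] [ 0.0002 -0.0004  0.0059]
```

{"method": "move_arm", "body": {"commands": [[[0.01,0.01,0.4,0,0,0],[0.01,0.01,0.7,0,0,0],[0.01,0.01,0.8,0,0,0],[0.01,0.01,0.87,0,0,0],[0.01,0.01,0.93,0,0,0],[0.01,0.01,0.98,0,0,0],[0.01,0.01,1.0,0,0,0],[0.01,0.01,1.0,0,0,0]]]}}

```text
time: 28.58
position: [0.4647, -0.0446, 0.2757]
tool_rot: [-0.053, 0.999, -0.0, 0.0]
ft_force: [-0.1, 0.4, 0.1]
grip_width: 0.015
grip_force: 30.0
```

```bash
python3 -c "
from h import *
toseat(.274)"
```

```text
held centre mm [-0.57 -0.87] res 0.00016 rim z 0.1958
tcp target [ 0.4645 -0.0445  0.274 ] F [ 0.3 -0.  -0.6]
t 28.62 pos [ 0.4647 -0.0446  0.2757] go [0.003 0.003 0.043]
```

{"method": "move_arm", "body": {"commands": [[[0,0,-0.01,0,0,0],[0,0,-0.01,0,0,0],[0,0,-0.01,0,0,0],[0,0,-0.5,0,0,0],[0,0,-1.3,0,0,0],[0,0,-2,0,0,0],[0,0,-2,0,0,0],[0,0,-2,0,0,0],[0,0,-2,0,0,0],[0,0,-2,0,0,0],[0,0,-2,0,0,0],[0,0,-2,0,0,0]]], "claw": 0.1}}

```text
time: 30.12
position: [0.4647, -0.0446, 0.3553]
tool_rot: [-0.053, 0.999, 0.0, -0.0]
ft_force: [-0.7, 0.3, 1.2]
grip_width: 0.0393
grip_force: 0.0
```

{"method": "move_arm", "body": {"commands": [[[0,0,0,0,0,0],[0,0,0,0,0,0],[0,0,0,0,0,0],[0,0,0,0,0,0],[0,0,0,0,0,0],[0,0,0,0,0,0]]]}}

```text
time: 30.88
position: [0.4647, -0.0446, 0.3556]
tool_rot: [-0.053, 0.999, -0.0, 0.0]
ft_force: [-0.3, 0.2, 0.4]
grip_width: 0.0393
grip_force: 0.0
```

```bash
python3 - <<'E'
from h import *
c=save('wrist','w8.png');tilt(c);go([.4648,-.0445,.2745],5.7)
E
```

```text
plate 1401 tilt +y up 0.0037 x 0.0001 z0 0.0707 Yrange -0.032 0.032
all 917 tilt +y up 0.0045 x 0.01 z0 0.0639 Yrange -0.089 0.09
hub n 350 mid [ 0.4648 -0.0458  0.1096] ptp [0.0162 0.0163 0.0112]
t 30.93 pos [ 0.4647 -0.0446  0.3556] w 0.039 go [-4.000e-03  2.000e-03  2.027e+00] [-0.      0.      0.0067]
```

{"method": "move_arm", "body": {"commands": [[[0,0,1,0,0,0],[0,0,1.7,0,0,0],[0,0,1.99,0,0,0],[0,0,1.99,0,0,0]]]}}

```text
time: 31.42
position: [0.4647, -0.0446, 0.2756]
tool_rot: [-0.053, 0.999, 0.0, -0.001]
ft_force: [-1.1, -0.4, 0.1]
grip_width: 0.0394
grip_force: 0.0
```

{"method": "move_arm", "body": {"commands": [[[0,0,0,0,0,0],[0,0,0,0,0,0],[0,0,0,0,0,0],[0,0,0,0,0,0],[0,0,0,0,0,0],[0,0,0,0,0,0]]], "claw": 1, "squeeze": 12}}

```text
time: 32.17
position: [0.4649, -0.0447, 0.2765]
tool_rot: [-0.053, 0.999, -0.0, 0.001]
ft_force: [-0.9, 0.6, 5.4]
grip_width: 0.0153
grip_force: 12.0
```

{"method": "move_arm", "body": {"commands": [[[0,0,0,0,0,0],[0,0,0,0,0,0],[0,0,-0.2,0,0,0],[0,0,-0.6,0,0,0],[0,0,-1.5,0,0,0],[0,0,-2.3,0,0,0],[0,0,-2.3,0,0,0]]], "squeeze": 30}}

```text
time: 33.05
position: [0.4651, -0.0447, 0.37]
tool_rot: [-0.053, 0.999, -0.001, 0.002]
ft_force: [0.4, -0.3, -1.2]
grip_width: 0.0148
grip_force: 30.0
```

{"method": "move_arm", "body": {"commands": [[[0.23,-5.34,0,0,0,0],[0.23,-5.34,0,0,0,0],[0.23,-5.34,0,0,0,0],[0.23,-5.34,0,0,0,0],[0.23,-5.34,0.5,0,0,0],[0.23,-5.34,0.5,0,0,0],[0.23,-5.34,0.5,0,0,0]]]}}

```text
time: 33.92
position: [0.478, -0.2571, 0.3476]
tool_rot: [-0.054, 0.999, 0.001, -0.001]
ft_force: [-0.4, -0.8, -1.2]
grip_width: 0.0154
grip_force: 30.0
```

```bash
python3 - <<'E'
from h import *
c=save('wrist','w9.png');held(c);print('pass w');comp(c,.010,.02,(.55,-.25),.17,60);print('floor');comp(c,.002,.009,(.51,-.255),.12,400);bins();go([.478,-.258,.2135],5.3);print(get_obs()['q'][5])
E
```

```text
held centre mm [ 0.18 -0.54] res 0.00014 rim z 0.1971
pass w
  comp 528 [ 489.2 -256. ] [43.5 90. ] 5.2 z 0.0154
  comp 75 [ 531.7 -403.4] [32.9  5.8] 45.0 z 0.0147
  comp 197 [505.3 -91.1] [21.6 11.2] 8.0 z 0.0177
floor
  comp 1174 [ 490.2 -256. ] [34.8 84.6] 5.9 z 0.0037
  comp 565 [ 615.8 -242.7] [26.6 39.3] 6.8 z 0.0036
bin
  comp 447 [656.4 -37.6] [148.1 148.4] 88.7 z 0.05
pass
t 34.02 pos [ 0.4783 -0.2573  0.3484] w 0.0152 go [ 0.011 -0.016  3.372] [-0.0002  0.0003  0.0148]
-2.3774431503886087
```

View pics/w9.png

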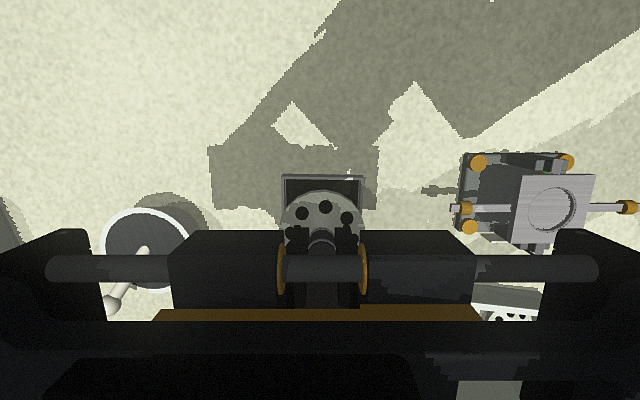

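{"method": "move_arm", "body": {"commands": [[[-0.85,0,1.0,0,0,0],[-0.85,0,2.2,0,0,0],[-0.85,0,3.0,0,0,0],[-0.85,0,3.2,0,0,0],[-0.85,0,3.3,0,0,0],[-0.85,0,3.35,0,0,0],[-0.85,0,3.35,0,0,0]]]}}

```text
time: 34.9
position: [0.5123, -0.2546, 0.2151]
tool_rot: [-0.053, 0.999, -0.001, 0.001]
ft_force: [-0.5, -0.5, -0.9]
grip_width: 0.0148
grip_force: 30.0
```

```bash
python3 - <<'E'
from h import *
c=save('wrist','w10.png');held(c);print('pass w');comp(c,.010,.02,(.55,-.25),.17,60);print(get_obs()['position'],get_obs()['ft_force'])
E
```

```text
held centre mm [-0.26 -0.83] res 0.00017 rim z 0.1956
pass w
  comp 1736 [ 490.7 -255.6] [46.6 90.4] 5.5 z 0.0155
  comp 187 [ 490.9 -256.4] [12.9 46.6] 2.0 z 0.0179
  comp 397 [483.2 -97.6] [25.7  8.1] 18.2 z 0.0127
  comp 442 [ 531.8 -403.5] [35.6  7.7] 44.8 z 0.0153
  comp 220 [ 630.  -107.7] [ 2.7 27.9] 87.3 z 0.0151
[ 0.51222494 -0.2546011   0.21501684] [-0.24525373  0.38471069 -1.92058123]
```

{"method": "move_arm", "body": {"commands": [[[0,0,0.02,0,0,0],[0,0,0.04,0,0,0],[0,0,0.04,0,0,0]]]}}

```text
time: 35.33
position: [0.5122, -0.2546, 0.2146]
tool_rot: [-0.053, 0.999, -0.001, 0.001]
ft_force: [-2.5, 0.8, 10.8]
grip_width: 0.0151
grip_force: 30.0
```

{"method": "move_arm", "body": {"commands": [[[0,0,0,0,0,0],[0,0,0,0,0,0],[0,0,0,0,0,0],[0,0,0,0,0,0],[0,0,-0.5,0,0,0],[0,0,-1.5,0,0,0],[0,0,-3,0,0,0],[0,0,-3.4,0,0,0],[0,0,-3.4,0,0,0]]], "claw": 0.1}}

```text
time: 36.45
position: [0.512, -0.2544, 0.3492]
tool_rot: [-0.053, 0.999, -0.001, 0.001]
ft_force: [-0.1, 0.5, 0.2]
grip_width: 0.0392
grip_force: 0.0
```

```bash
python3 - <<'E'
from h import *
c=save('wrist','w11.png');print(blob(c,(.512,-.254),.02,.04,.06));go([.6325,.2519,.36],6.)
E
```

```text
[ 2.340e+02  5.113e-01 -2.559e-01  5.080e-02  5.120e-01 -2.560e-01
  1.560e-02  1.600e-02  1.350e-02]
t 36.5 pos [ 0.5116 -0.2541  0.3477] w 0.0394 go [-4.346 12.258 -0.3  ] [ 0.0008 -0.0008  0.0015]
```

{"method": "move_arm", "body": {"commands": [[[-4.35,12.26,-0.3,0,0,0],[-4.35,12.26,-0.3,0,0,0],[-4.35,12.26,-0.3,0,0,0],[-4.35,12.26,-0.3,0,0,0],[-4.35,12.26,-0.3,0,0,0],[-4.35,12.26,-0.3,0,0,0],[-4.35,12.26,-0.3,0,0,0],[-4.35,12.26,-0.3,0,0,0],[-4.35,12.26,-0.3,0,0,0],[-4.35,12.26,-0.3,0,0,0],[-4.35,12.26,-0.3,0,0,0],[-4.35,12.26,-0.3,0,0,0]]], "claw": -0.15}}

```text
time: 38.0
position: [0.633, 0.2497, 0.36]
tool_rot: [-0.052, 0.999, -0.0, -0.001]
ft_force: [0.6, -0.0, -0.8]
grip_width: 0.0503
grip_force: 0.0
```

```bash
python3 - <<'E'
from h import *
c=camera('wrist');b=blob(c,(.6325,.2514),.02,.044,.07);print(b);go([b[4],b[5]+.0007,.214],6.)
E
```

```text
[2.180e+02 6.326e-01 2.502e-01 5.300e-02 6.331e-01 2.503e-01 1.590e-02
 1.660e-02 1.170e-02]
t 38.05 pos [0.6331 0.2499 0.3603] w 0.0501 go [-0.006  0.03   3.657] [-0.0003 -0.0007 -0.0009]
```

{"method": "move_arm", "body": {"commands": [[[0,0.03,1.4,0,0,0],[0,0.03,2.8,0,0,0],[0,0.03,3.4,0,0,0],[0,0.03,3.66,0,0,0],[0,0.03,3.66,0,0,0],[0,0.03,3.66,0,0,0]]]}}

```text
time: 38.8
position: [0.6337, 0.2528, 0.2157]
tool_rot: [-0.053, 0.999, 0.0, 0.002]
ft_force: [-0.4, -0.3, -0.1]
grip_width: 0.0502
grip_force: 0.0
```

{"method": "move_arm", "body": {"commands": [[[0,0,0,0,0,0],[0,0,0,0,0,0],[0,0,0,0,0,0],[0,0,0,0,0,0],[0,0,0,0,0,0],[0,0,-0.3,0,0,0],[0,0,-1,0,0,0],[0,0,-2,0,0,0],[0,0,-3.5,0,0,0],[0,0,-3.5,0,0,0]]], "claw": 1, "squeeze": 30}}

```text
time: 40.05
position: [0.6345, 0.2536, 0.361]
tool_rot: [-0.053, 0.999, 0.001, 0.007]
ft_force: [0.3, -0.2, -2.4]
grip_width: 0.0154
grip_force: 30.0
```

{"method": "move_arm", "body": {"commands": [[[4.94,-6.91,0,0,0,0],[4.94,-6.91,0,0,0,0],[4.94,-6.91,0,0,0,0],[4.94,-6.91,0,0,0,0],[4.94,-6.91,0,0,0,0],[4.94,-6.91,0,0,0,0],[4.94,-6.91,0,0,0,0],[4.94,-6.91,0,0,0,0],[4.94,-6.91,1.2,0,0,0],[4.94,-6.91,1.2,0,0,0],[4.94,-6.91,1.2,0,0,0]]]}}

```text
time: 41.42
position: [0.4663, -0.0422, 0.3065]
tool_rot: [-0.054, 0.999, -0.0, 0.0]
ft_force: [0.2, 0.3, -0.7]
grip_width: 0.0148
grip_force: 30.0
```

```bash
python3 -c "
from h import *
toseat(.29)"
```

```text
held centre mm [-0.2 -0.5] res 0.00016 rim z 0.1943
tcp target [ 0.4649 -0.0448  0.29  ] F [-0.9  0.6 -1.2]
t 41.48 pos [ 0.4664 -0.0424  0.307 ] go [ 0.044 -0.056  0.424]
```

{"method": "move_arm", "body": {"commands": [[[0.04,-0.05,0.2,0,0,0],[0.04,-0.05,0.4,0,0,0],[0.04,-0.05,0.4,0,0,0],[0.04,-0.05,0.4,0,0,0]]]}}

```text
time: 41.98
position: [0.4643, -0.0451, 0.2899]
tool_rot: [-0.053, 0.999, 0.0, -0.0]
ft_force: [0.8, 0.7, -1.3]
grip_width: 0.0152
grip_force: 30.0
```

```bash
python3 -c "
from h import *
toseat(.275)"
```

```text
held centre mm [-0.52 -0.83] res 0.00014 rim z 0.1943
tcp target [ 0.4646 -0.0445  0.275 ] F [-0.3 -1.  -0.4]
t 42.02 pos [ 0.4644 -0.0451  0.29  ] go [-0.007  0.014  0.375]
```

{"method": "move_arm", "body": {"commands": [[[0,0.01,0.05,0,0,0],[0,0.01,0.13,0,0,0],[0,0.01,0.2,0,0,0],[0,0.01,0.26,0,0,0],[0,0.01,0.32,0,0,0],[0,0.01,0.36,0,0,0],[0,0.01,0.38,0,0,0],[0,0.01,0.38,0,0,0]]]}}

```text
time: 43.02
position: [0.4643, -0.0446, 0.2747]
tool_rot: [-0.053, 0.999, -0.0, -0.0]
ft_force: [0.2, -0.5, -0.4]
grip_width: 0.0147
grip_force: 30.0
```

```bash
python3 -c "
from h import *
toseat(.274)"
```

```text
held centre mm [-0.61 -0.83] res 0.00012 rim z 0.1943
tcp target [ 0.4645 -0.0445  0.274 ] F [-0.4 -0.3 -1.3]
t 43.08 pos [ 0.4643 -0.0446  0.2748] go [-0.006  0.002  0.019]
```

{"method": "move_arm", "body": {"commands": [[[0,0,0.01,0,0,0],[0,0,0.02,0,0,0],[0,0,0.02,0,0,0]]]}}

```text
time: 43.45
position: [0.4643, -0.0446, 0.274]
tool_rot: [-0.053, 0.999, -0.0, 0.0]
ft_force: [-0.7, 0.1, -1.0]
grip_width: 0.0153
grip_force: 30.0
```

{"method": "move_arm", "body": {"commands": [[[0,0,0,0,0,0],[0,0,0,0,0,0],[0,0,0,0,0,0],[0,0,-0.5,0,0,0],[0,0,-1.3,0,0,0],[0,0,-2,0,0,0],[0,0,-2,0,0,0],[0,0,-2,0,0,0],[0,0,-2,0,0,0],[0,0,-2,0,0,0],[0,0,-2,0,0,0],[0,0,-2,0,0,0]]], "claw": 0.1}}

```text
time: 44.95
position: [0.4643, -0.0446, 0.3537]
tool_rot: [-0.053, 0.999, 0.0, -0.0]
ft_force: [-0.6, -0.4, 0.6]
grip_width: 0.0392
grip_force: 0.0
```

{"method": "move_arm", "body": {"commands": [[[0,0,0,0,0,0],[0,0,0,0,0,0],[0,0,0,0,0,0],[0,0,0,0,0,0],[0,0,0,0,0,0],[0,0,0,0,0,0]]]}}

```text
time: 45.7
position: [0.4643, -0.0446, 0.354]
tool_rot: [-0.053, 0.999, -0.0, 0.0]
ft_force: [-0.2, 0.6, -1.2]
grip_width: 0.0392
grip_force: 0.0
```

```bash
python3 - <<'E'
from h import *
c=save('wrist','w12.png');tilt(c);go([.4648,-.0445,.2745],5.7)
E
```

```text
plate 1444 tilt +y up -0.0542 x 0.0019 z0 0.0707 Yrange -0.032 0.032
all 919 tilt +y up -0.0513 x 0.0349 z0 0.064 Yrange -0.09 0.09
hub n 350 mid [ 0.4643 -0.0429  0.1098] ptp [0.0159 0.0159 0.0112]
t 45.75 pos [ 0.4643 -0.0446  0.354 ] w 0.0392 go [-0.013  0.002  1.987] [-0.0001  0.      0.0067]
```

{"method": "move_arm", "body": {"commands": [[[0,0,1,0,0,0],[0,0,1.7,0,0,0],[0,0,1.99,0,0,0],[0,0,1.99,0,0,0]]]}}

```text
time: 46.25
position: [0.4643, -0.0447, 0.2739]
tool_rot: [-0.053, 0.999, 0.0, -0.001]
ft_force: [0.3, 0.2, -0.4]
grip_width: 0.0394
grip_force: 0.0
```

{"method": "move_arm", "body": {"commands": [[[0,0,0,0,0,0],[0,0,0,0,0,0],[0,0,0,0,0,0],[0,0,0,0,0,0],[0,0,0,0,0,0],[0,0,0,0,0,0]]], "claw": 1, "squeeze": 12}}

```text
time: 47.0
position: [0.4645, -0.0447, 0.2749]
tool_rot: [-0.053, 0.999, -0.0, 0.001]
ft_force: [0.4, 0.7, 5.5]
grip_width: 0.0159
grip_force: 12.0
```

{"method": "move_arm", "body": {"commands": [[[0,0,0,0,0,0],[0,0,0,0,0,0],[0,0,-0.2,0,0,0],[0,0,-0.6,0,0,0],[0,0,-1,0,0,0],[0,0,-1,0,0,0]]], "squeeze": 30}}

```text
time: 47.75
position: [0.4644, -0.0447, 0.3152]
tool_rot: [-0.053, 0.999, -0.0, 0.001]
ft_force: [-0.1, 0.4, -0.6]
grip_width: 0.0152
grip_force: 30.0
```

{"method": "move_arm", "body": {"commands": [[[0,0,0,0,0,1.57],[0,0,0,0,0,1.57],[0,0,0,0,0,1.57],[0,0,0,0,0,1.57],[0,0,0,0,0,1.57],[0,0,0,0,0,1.57],[0,0,0,0,0,1.57],[0,0,0,0,0,1.57],[0,0,0,0,0,1.57],[0,0,0,0,0,1.57],[0,0,0,0,0,1.57]]]}}

```text
time: 49.12
position: [0.4641, -0.0446, 0.314]
tool_rot: [0.668, 0.744, -0.0, -0.0]
ft_force: [0.4, -0.2, -0.5]
grip_width: 0.0152
grip_force: 30.0
```

```bash
python3 - <<'E'
from h import *
h=held(camera('wrist'));o=get_obs();Rt=Rn.from_quat(o['tool_rot'])
t=np.array([.4652,-.0445,.275])-Rt.apply([h[0],h[1]+.0008,0]);print(t.round(4),o['position'],(Rt.inv().apply(t-o['position'])/.04).round(3),o['grip_width'])
E
```

```text
held centre mm [-0.6   0.43] res 0.00014 rim z 0.1943
[ 0.4639 -0.044   0.275 ] [ 0.46412384 -0.04460604  0.31406624] [ 0.014 -0.003  0.977] 0.015170428994649049
```

{"method": "move_arm", "body": {"commands": [[[0,0.015,0.4,0,0,0],[0,0.015,0.68,0,0,0],[0,0.015,0.78,0,0,0],[0,0.015,0.86,0,0,0],[0,0.015,0.92,0,0,0],[0,0.015,0.96,0,0,0],[0,0.015,0.99,0,0,0],[0,0.015,0.99,0,0,0]]]}}

```text
time: 50.18
position: [0.4649, -0.0446, 0.275]
tool_rot: [0.668, 0.744, 0.0, 0.0]
ft_force: [-0.5, -0.3, 0.7]
grip_width: 0.0148
grip_force: 30.0
```

```bash
python3 -c "
from h import *
toseat(.274)"
```

```text
held centre mm [-0.63  0.49] res 0.00014 rim z 0.195
tcp target [ 0.4646 -0.0447  0.274 ] F [ 0.3 -0.2  0.9]
t 50.23 pos [ 0.4649 -0.0446  0.275 ] go [-0.003 -0.006  0.024]
```

{"method": "move_arm", "body": {"commands": [[[0,0,0,0,0,0],[0,0,0,0,0,0],[0,0,0,0,0,0],[0,0,-0.5,0,0,0],[0,0,-1.3,0,0,0],[0,0,-2,0,0,0],[0,0,-2,0,0,0],[0,0,-2,0,0,0],[0,0,-2,0,0,0],[0,0,-2,0,0,0],[0,0,-2,0,0,0],[0,0,-2,0,0,0]]], "claw": 0.1}}

```text
time: 51.72
position: [0.4649, -0.0446, 0.3545]
tool_rot: [0.668, 0.744, -0.0, -0.0]
ft_force: [0.5, 0.2, 0.5]
grip_width: 0.039
grip_force: 0.0
```

{"method": "move_arm", "body": {"commands": [[[0,0,0,0,0,-1.57],[0,0,0,0,0,-1.57],[0,0,0,0,0,-1.57],[0,0,0,0,0,-1.57],[0,0,0,0,0,-1.57],[0,0,0,0,0,-1.57],[0,0,0,0,0,-1.57],[0,0,0,0,0,-1.57],[0,0,0,0,0,-1.57],[0,0,0,0,0,-1.57],[0,0,0,0,0,-1.57]]]}}

```text
time: 53.1
position: [0.4648, -0.0446, 0.3547]
tool_rot: [-0.053, 0.999, 0.0, -0.0]
ft_force: [0.2, -0.1, -0.3]
grip_width: 0.0391
grip_force: 0.0
```

```bash
python3 - <<'E'
from h import *
c=save('wrist','w13.png');tilt(c);go([.4648,-.0445,.2745],5.7)
E
```

```text
plate 1351 tilt +y up -0.1222 x 0.0008 z0 0.0708 Yrange -0.032 0.032
all 891 tilt +y up -0.1219 x 0.0163 z0 0.0641 Yrange -0.089 0.089
hub n 352 mid [ 0.4643 -0.0392  0.1098] ptp [0.0157 0.0166 0.0111]
t 53.15 pos [ 0.4649 -0.0446  0.3547] w 0.0393 go [1.000e-03 2.000e-03 2.006e+00] [-0.      0.      0.0059]
```

{"method": "move_arm", "body": {"commands": [[[0,0,1,0,0,0],[0,0,1.7,0,0,0],[0,0,1.99,0,0,0],[0,0,1.99,0,0,0]]]}}

```text
time: 53.65
position: [0.4649, -0.0446, 0.2747]
tool_rot: [-0.053, 0.999, 0.0, -0.001]
ft_force: [-0.3, -0.7, 0.2]
grip_width: 0.0395
grip_force: 0.0
```

{"method": "move_arm", "body": {"commands": [[[0,0,0,0,0,0],[0,0,0,0,0,0],[0,0,0,0,0,0],[0,0,0,0,0,0],[0,0,0,0,0,0],[0,0,0,0,0,0]]], "claw": 1, "squeeze": 12}}

```text
time: 54.4
position: [0.465, -0.0445, 0.2757]
tool_rot: [-0.053, 0.999, -0.0, 0.001]
ft_force: [-0.3, 1.2, 6.0]
grip_width: 0.0155
grip_force: 12.0
```

{"method": "move_arm", "body": {"commands": [[[0,0,0,0,0,0],[0,0,0,0,0,0],[0,0,-0.2,0,0,0],[0,0,-0.6,0,0,0],[0,0,-1.5,0,0,0],[0,0,-2.4,0,0,0],[0,0,-2.4,0,0,0]]], "squeeze": 30}}

```text
time: 55.28
position: [0.4654, -0.0448, 0.3735]
tool_rot: [-0.053, 0.999, -0.001, 0.003]
ft_force: [0.4, -0.2, -1.7]
grip_width: 0.0151
grip_force: 30.0
```

{"method": "move_arm", "body": {"commands": [[[-5.48,-1.19,0,0,0,0.12],[-5.48,-1.19,0,0,0,0.12],[-5.48,-1.19,0,0,0,0.12],[-5.48,-1.19,0,0,0,0.12],[-5.48,-1.19,0.8,0,0,0.12],[-5.48,-1.19,0.8,0,0,0.12],[-5.48,-1.19,0.8,0,0,0.12],[-5.48,-1.19,0.8,0,0,0.12]]]}}

```text
time: 56.28
position: [0.6878, -0.0687, 0.3403]
tool_rot: [0.007, 1.0, -0.0, 0.001]
ft_force: [0.4, -0.3, -0.6]
grip_width: 0.0151
grip_force: 30.0
```

```bash
python3 - <<'E'
from h import *
c=save('wrist','w14.png');held(c);print('bin w');comp(c,.042,.056,(.66,-.04),.14,60);print(blob(c,(.626,-.007),.02,.045,.06));go([.688,-.069,.214],-1.)
bins();E=0
E
```

```text
held centre mm [-0.31 -0.57] res 0.00017 rim z 0.1961
bin w
  comp 4878 [653.6 -38.4] [148.6 140.7] 88.9 z 0.0496
  comp 287 [627.7  -8.4] [16.2 16. ] 88.8 z 0.0515
[ 2.840e+02  6.272e-01 -8.800e-03  5.120e-02  6.277e-01 -8.400e-03
  1.600e-02  1.620e-02  7.200e-03]
t 56.33 pos [ 0.6879 -0.0687  0.3405] w 0.0151 go [ 3.000e-03 -6.000e-03  3.162e+00] [-0.0005  0.002   0.0036]
bin
  comp 112 [658.3  32.1] [145.7   9.6] 0.7 z 0.05
pass
```

View pics/w14.png

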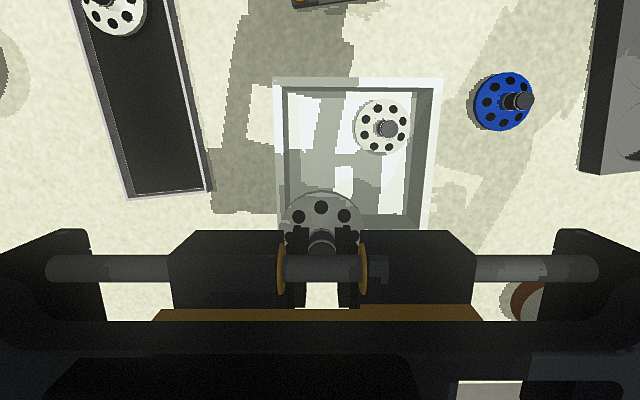

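Rotor 1 stands in the bin (380,127), rotor 2 in the pass tray (112,5), and the held rotor is over the bin's free corner. I'll place it there.

{"method": "move_arm", "body": {"commands": [[[0,0,1.2,0,0,0],[0,0,2.3,0,0,0],[0,0,2.85,0,0,0],[0,0,3.02,0,0,0],[0,0,3.12,0,0,0],[0,0,3.16,0,0,0],[0,0,3.16,0,0,0]]]}}

```text
time: 57.25
position: [0.6883, -0.0688, 0.214]
tool_rot: [0.007, 1.0, -0.0, 0.001]
ft_force: [0.2, -0.1, -1.1]
grip_width: 0.0148
grip_force: 30.0
```

{"method": "move_arm", "body": {"commands": [[[0,0,0,0,0,0],[0,0,0,0,0,0],[0,0,0,0,0,0],[0,0,-0.5,0,0,0],[0,0,-1.5,0,0,0],[0,0,-3,0,0,0],[0,0,-3.5,0,0,0],[0,0,-3.5,0,0,0]]], "claw": 0.4}}

```text
time: 58.25
position: [0.6884, -0.0687, 0.3568]
tool_rot: [0.007, 1.0, -0.001, 0.003]
ft_force: [0.1, -0.2, -1.1]
grip_width: 0.0262
grip_force: 0.0
```

{"method": "move_arm", "body": {"commands": [[[0,8,-2,0,0,0],[0,8,-2,0,0,0],[0,8,-2,0,0,0],[0,8,-2,0,0,0],[0,8,-2,0,0,0],[0,8,-2,0,0,0],[0,8,-2,0,0,0]]]}}

```text
time: 59.12
position: [0.6918, 0.2523, 0.4315]
tool_rot: [0.006, 1.0, -0.001, -0.001]
ft_force: [-0.1, -0.5, -0.6]
grip_width: 0.0261
grip_force: 0.0
```

```bash
python3 - <<'E'
from h import *
c=bins();print(blob(c,(.688,-.069),.02,.042,.065),blob(c,(.626,-.007),.02,.042,.065),blob(c,(.512,-.254),.02,.042,.065))
tilt(c);im=c['pixels'][100:290,190:480];cv2.imwrite('pics/f.png',cv2.convertScaleAbs(cv2.resize(im,None,fx=2.6,fy=2.6,interpolation=2),alpha=1.4))
E
```

```text
bin
  comp 447 [656.8 -37.6] [148.  148.9] 88.8 z 0.0497
pass
  comp 92 [ 599.8 -202.6] [ 51.4 199.6] 80.6 z 0.0154
  comp 70 [ 598.9 -286.7] [163.4   8.1] 5.4 z 0.0162
[ 2.400e+01  6.873e-01 -6.820e-02  5.070e-02  6.875e-01 -6.820e-02
  1.710e-02  1.300e-02  1.470e-02] [ 2.200e+01  6.262e-01 -7.300e-03  5.140e-02  6.262e-01 -8.200e-03
  1.610e-02  1.300e-02  1.320e-02] [ 2.300e+01  5.118e-01 -2.535e-01  5.220e-02  5.115e-01 -2.536e-01
  1.590e-02  1.410e-02  1.010e-02]
plate 152 tilt +y up -0.0305 x -0.0206 z0 0.0707 Yrange -0.031 0.032
all 83 tilt +y up 0.0079 x 0.0436 z0 0.0658 Yrange -0.087 0.09
```

View pics/f.png

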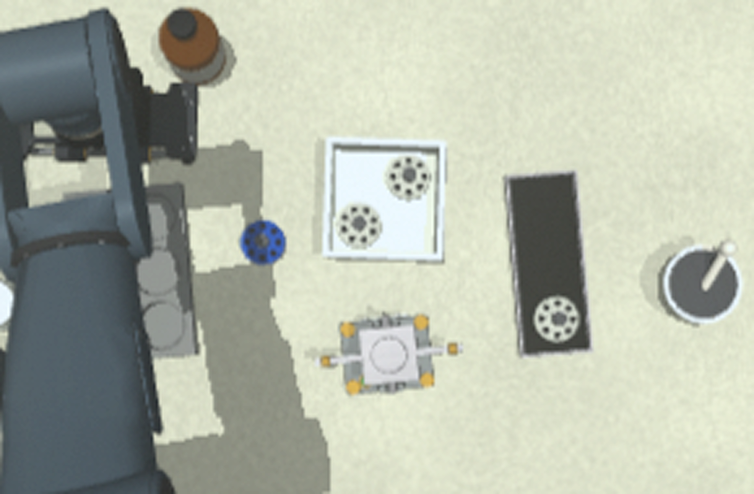

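```bash
python3 -c "
from rig import *
print(hand_in())"
```

```text
the job is handed in; nothing more can be done
None
```

I tested all three rotors present: the one that stayed level in both positions stands in the steel tray, the two that tipped the beam are in the reject bin, the balancer is empty, and the job is handed in. One reject tipped the beam fully to the stop on its first try, so I did not give it the quarter-turn trial.

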